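Stroke a repaired ball valve from stop to stop in the bench cradle

ROBOT

A 6-joint arm with a two-finger parallel gripper is mounted at the origin on a cart in front of the work surface, level with it; the furniture and walls round the work are solid. World frame = base frame: x ahead of the robot, y to its left, z up, the work surface at z = 0. Lengths are in mm, angles in degrees, forces in N, time in s.
With the tool pointing down it reaches from about 300 to 850 mm from the base axis. Payload 4.2 kg.
Tool frame: the origin (TCP) lies between the finger pads; the fingertips stand 22 mm ahead of it and the grasp point (between the pads) lies 3 mm ahead of it (env.finger_overhang is the distance from the TCP to the fingertips, in mm); z points along the fingers, y is the line along which they close (so a half turn about z gives the same grasp; the last joint's range is limited). The gripper opens to 91 mm and grips with 3 to 60 N. Pads are 32 mm wide; open, the fingers measure 118 mm over their backs; the gripper's body (76 mm by 178 mm) begins 60 mm behind the grasp point.
Start: joints at [71.333, 18.312, 89.639, -0, 72.044, -1.146], TCP at [173.109, 548.338, 235.976] pointing down, gripper open.
Joint ranges: [-177.97, 177.97], [-48.28, 115.42], [12.27, 149.76], [-77.06, 257.06], [2.81, 150.46], [-146.56, 146.56]. Speed limits (degrees/s): [147.25, 147.25, 180, 180, 180, 180].

INTERFACE

Orientations are given as [roll, pitch, yaw] about the fixed x, y, z axes, in that order (R = Rz(yaw) Ry(pitch) Rx(roll)).
In Python, from workcell import state, cams, ticket, look_for, outline_of, env gives the robot as it stands.
- The arm moves only by the tool servo_tool, never from a script. Its argument "steps" is a list of rows, each a list of 3 entries, a list of its own where there are three numbers: the closure in counts, from 0 (fully open) to 255 (shut), then the shift along the tool's x, y, z in mm, then the turn, a rotation vector about the tool's x, y, z in rad. A call has exactly 10 rows; each row shifts and turns the commanded pose from where the row before left it, along the tool's axes as they then stand; what a row does not reach is not made up. A row lasts 1/10 s, in which the tool goes at most 50 mm and 8.59 degrees, less where a joint would pass 70% of its speed; a pose out of reach is approached as far as the arm can. A call with a gripper value outside its range is refused whole. The fingers move at their own pace and stop on an object; "squeeze" is the grip in N (left out, the last holds). Time passes only in rows, so rows that do not move let the fingers close, or fill a call up. It gives the time, the measured TCP pose, the force, the opening and the grip force at its end, in the units of the state.
- state(): the state, without advancing time (a new reading comes with each control period).
- cams.grab_frame(name): name is "scene" or "top" or "wrist"; returns a dict with "color" (420x560x3 uint8, red, green, blue), "z_map" (420x560 float32, mm along the optical axis (not along the pixel's ray), 0 where there is no reading), "fovy" (degrees; the focal length in pixels is half the picture's height over the tangent of half this angle, whatever the lens; pixels are square), "cx", "cy" (the principal point, pixels), "k1" (the pictures are not rectified: a ray, as slopes to the right and down, at radius r is drawn at 1 + k1 r^2 times it, then the intrinsics apply), "eye" and "rotation" of the camera in the world; the wrist camera has in their place "tool_from_camera" (4x4, takes a point from camera to tool coordinates, whose origin is the TCP and whose axes are the flange's). Camera axes: x right, y up, looking along -z (the intrinsics and any distortion apply to the point x, -y, -z); pixel columns grow to the right and rows downward; lengths in mm; the calibration is good to about 2 mm. A picture is of the moment at which its call begins: read the wrist's pose just before it.
- ticket.job_done(): hands the job in; it is judged then, once.
Trained networks look in a picture, given as the dict that the camera call returned (one of the last four; its "shot" number tells which), for a name from the list of things; names that differ only in an ending like _2 or _b are one class to them, and where a whole thing is asked for, a point or a joint stands for the part that bears it (a point fixed in the world has none). Each returns a list of dicts, best first, with "confidence" (0 to 1); they miss things now and then, are a little off and sometimes report something else, mostly with a low value. They report only what shows in the picture. A call takes as long as a camera call.
- look_for(picture, thing): "at" ([column, row] in pixels, amid what is visible of it).
- outline_of(picture, thing): "pixels" (420x560 bool, what is visible of it) and "at" ([column, row] in pixels, amid what is visible of it).
The state is a dict: "time_s": time; "qpos": joint angles; "qvel": joint speeds; "effort": joint torques, N m; "ee_pos": TCP position; "ee_rot": TCP orientation; "force": force on the tool from outside, world axes, zero at the start; "torque": the same for the moment, N m; "gripper_width": finger opening in mm; "gripper_force": force on a finger pad.
Only numpy, scipy, OpenCV 4.12 (cv2) and the standard library are available. Lean on these libraries where they do the work, as an engineer would, in place of code of your own. Each camera call takes 0.05 s, during which the arm holds its last target. There are 200 camera calls.

TASK

Set the repaired ball valve upright in the bench cradle, its pipe lying in both forks. With the valve sitting there, swing its handle fully open until it is hard against the stop (handle along the pipe), then fully shut against the other stop (handle across the pipe), firmly but without heaving on the cradle. Leave the valve sitting shut in the cradle and the other things on the table where they are.

Things in the scene. Friction and masses are not known exactly. Their poses are not given: they have to be found in the camera images.
- valve_centre (a point): Loose brass ball valve, about 0.29 kg, standing on its foot; this point: middle of the pipe axis, 22 mm above the underside. x along the pipe, z up the handle's stem. Middle body 32 (x) x 36 (y) mm, 22 mm below to 17 mm above this point. Outward along x each side: a hexagon 16 to 46 mm out (see valve_hex), then a round nipple, diameter 20 mm, to 66 mm out. Handle 21 to 39 mm above this point.
- valve_hex (a point): Middle of the hexagon on the valve's -x side, 31 mm from valve_centre on the pipe axis, the side that the handle never swings over. 28 mm across its upright flats, which face the valve's +y and -y and are 16 mm high and 30 mm long. Same axes as valve_centre.
- lever (a joint): The valve's handle about its upright stem: 0 = hard at the open stop, along the pipe (valve's +x); 1.571 = hard at the shut stop, across it (valve's +y). Grows anticlockwise seen from above. Stays where left (friction 0.12 N m, 1.5 N at the sleeve), starts part-way. The stops are in the valve, which can twist some 2 degrees in the cradle's play: feel or watch for the end of travel.
- lever_grip (a point): Middle of the rubber sleeve of the handle: 80 mm out from the stem axis, 30 mm above the pipe axis. The sleeve is 12 mm wide, 18 mm high and 50 mm long (55 to 105 mm from the stem); its x points outward along the handle, z up.
- cradle: Metal cradle fixed on the table; plate 140 (x) x 90 (y) x 10 mm; origin: centre of its underside, z up. Seated, the valve's pipe lies along the cradle's x, either way round, axis 40 mm above the origin; its foot stands on a pad (see cradle_pad), its nipples lie in two open forks 51 to 61 mm from the centre along x, gap 24 mm, tops 46 mm up. Lengthways play 5 mm; the hexagons stay free for fingers.
- cradle_pad (a point): Centre of the cradle's pad, 18 mm above the table, on which the valve's foot stands between two rails, 28 mm long in x and 38.4 mm apart (about 1 mm play on each side of the foot), their upper ends flared outward up to 50 mm above the table. Same axes as the cradle.
- tape_roll_mid (a point): Bystander: black tape roll, 67 mm across, 19 mm high; this point is its middle, half-way up.
- flux_tin_mid (a point): Bystander: shut round flux tin, 44 mm across, 20 mm high; this point is its middle, half-way up.
- solder_spool_mid (a point): Bystander: solder spool standing on its flange, 52 mm across, 34 mm high; this point is its middle, half-way up.
- long_nose_pliers_mid (a point): Bystander: long-nose pliers lying flat, 206x58x15 mm; this point is its middle, half-way up.
- pocket_radio_mid (a point): Bystander: pocket radio, 72x118x32 mm; this point is its middle, half-way up.
- screwdriver_amber_mid (a point): Bystander: screwdriver with amber handle, 23x184x26 mm; this point is its middle, half-way up.

How it is judged:
By the outcome, as a careful person would: the job done as asked, in the order asked, and still so for the second after the job is handed in, with the robot touching nothing.
It also fails if it takes over 72 s, if anything falls off the work surface, if the arm or the gripper's body presses on something with over 40 N, if the wrist force passes 120 N, or if a joint passes its speed limit or range.

## Working session

There is one attempt and no reset: what is moved stays moved. The work goes in short steps, Python scripts to look and compute and a tool call to move; the robot and the scene stay as the last step left them, time stands still between calls to the robot, and variables do not carry over. Pictures are saved under pics/ and viewed, at most 10 in all, crops included, and the job is handed in when it is done.

Besides the shell and the picture viewer there is one more tool, called after "Emit:" as a command line: name --argument value ..., lists and objects as JSON in quotes. servo_tool: Moves the arm, as the interface text tells. Its arguments: {"type":"object","properties":{"steps":{"type":"array","items":{"type":"array"}},"squeeze":{"type":"number"}},"required":["steps"]}

```bash
mkdir -p pics; ls; cat > h.py <<'E'
import numpy as np, cv2
from workcell import state, cams, ticket, look_for, outline_of, env
from scipy.spatial.transform import Rotation as R
def pose():
    s=state(); T=np.eye(4); T[:3,:3]=R.from_euler('xyz',s['ee_rot'],degrees=True).as_matrix(); T[:3,3]=s['ee_pos']; return T
def grab(n):
    T=pose(); f=cams.grab_frame(n)
    if n=='wrist': f['W']=T@np.array(f['tool_from_camera'])
    else:
        W=np.eye(4); W[:3,:3]=np.array(f['rotation']); W[:3,3]=f['eye']; f['W']=W
    return f
def rays(f,uv):
    uv=np.atleast_2d(uv).astype(float); h=f['color'].shape[0]; F=h/2/np.tan(np.radians(f['fovy'])/2)
    d=(uv-[f['cx'],f['cy']])/F; s=d.copy()
    for _ in range(20): s=d/(1+f['k1']*(s**2).sum(1,keepdims=True))
    return s
def pts(f,uv,z=None):
    uv=np.atleast_2d(uv); s=rays(f,uv)
    if z is None: z=f['z_map'][uv[:,1].astype(int),uv[:,0].astype(int)]
    c=np.c_[s[:,0]*z,-s[:,1]*z,-z*np.ones(len(s))]
    return c@f['W'][:3,:3].T+f['W'][:3,3]
def onplane(f,uv,h):
    s=rays(f,uv); d=np.c_[s[:,0],-s[:,1],-np.ones(len(s))]@f['W'][:3,:3].T; o=f['W'][:3,3]
    return o+d*((h-o[2])/d[:,2])[:,None]
def cloud(f,m):
    v,u=np.nonzero(m&(f['z_map']>0)); return pts(f,np.c_[u,v])
def save(f,n): cv2.imwrite('pics/'+n,f['color'][:,:,::-1])
E
python3 - <<'E'
from h import *
s=state(); print(s)
for n in('top','scene'):
    f=grab(n); save(f,n+'0.png'); print(n,f['W'].round(2).tolist(),f['fovy'])
    for t in ['valve_centre','valve_hex','lever','lever_grip','cradle','cradle_pad','tape_roll_mid','flux_tin_mid','solder_spool_mid','long_nose_pliers_mid','pocket_radio_mid','screwdriver_amber_mid']:
        for r in look_for(f,t)[:1]:
            print(t,round(r['confidence'],2),np.round(r['at']),pts(f,r['at']).round()[0])
E
```

```text
pics
{'time_s': 0.0, 'qpos': array([ 7.13347588e+01,  1.83507022e+01,  8.97098060e+01,  1.53708887e-03,
        7.20426818e+01, -1.14421385e+00]), 'qvel': array([ 0.00873317,  0.07260224, -0.07124812, -0.05813927, -0.08960453,
       -0.00817776]), 'effort': array([ 7.60489529e-04, -4.12457585e+01, -2.31973600e+01,  7.26847770e-02,
        4.56997321e-02, -1.29340501e-04]), 'ee_pos': array([172.92556535, 547.86717984, 235.10662147]), 'ee_rot': array([-1.79896860e+02, -3.52166229e-03,  1.62478494e+02]), 'force': array([-0.76271882,  0.09637598,  0.01238532]), 'torque': array([ 0.05829375, -0.01504961, -0.03674146]), 'gripper_force': 0.0, 'gripper_width': 91.1840068997962}
top [[9.0, -0.17, -91.08, 315.13], [9.0, -0.17, -91.08, 263.56], [9.0, -0.17, -91.08, 1364.14], [0.0, 0.0, 0.0, 1.0]] 44.5307549410384
valve_centre 0.84 [379. 207.] [123755. 123703. 124804.]
valve_hex 0.56 [377. 206.] [123563. 123511. 124612.]
lever 0.78 [367. 199.] [123584. 123533. 124633.]
lever_grip 0.47 [368. 202.] [123429. 123378. 124478.]
cradle 0.61 [278. 218.] [123105. 123053. 124154.]
cradle_pad 0.87 [273. 2
[... 469 characters left out ...]
4, -33.1, 834.96], [0.0, 0.0, 0.0, 1.0]] 47.064495611856366
valve_centre 0.97 [358. 299.] [36425. 35983. 37141.]
valve_hex 0.84 [357. 298.] [36365. 35923. 37081.]
lever 0.97 [356. 282.] [37122. 36680. 37838.]
lever_grip 0.73 [358. 283.] [37390. 36948. 38106.]
cradle 0.89 [277. 222.] [34565. 34123. 35281.]
cradle_pad 0.85 [278. 220.] [34405. 33963. 35121.]
tape_roll_mid 0.68 [270. 309.] [29887. 29445. 30603.]
flux_tin_mid 0.85 [386. 227.] [45425. 44983. 46141.]
solder_spool_mid 0.62 [354. 196.] [43957. 43515. 44673.]
long_nose_pliers_mid 0.9 [212. 254.] [27894. 27452. 28610.]
pocket_radio_mid 0.97 [272. 147.] [40122. 39679. 40838.]
screwdriver_amber_mid 0.78 [211. 141.] [34347. 33904. 35063.]
```

The camera rotation is given as Euler angles, so I'm converting it.

```bash
sed -i "s/W\[:3,:3\]=np.array(f\['rotation'\])/W[:3,:3]=R.from_euler('xyz',f['rotation'],degrees=True).as_matrix()/" h.py
python3 - <<'E'
from h import *
for n in('top','scene'):
    f=grab(n); print(f['W'].round(2).tolist())
    for t in ['valve_centre','valve_hex','lever','lever_grip','cradle','cradle_pad','tape_roll_mid','flux_tin_mid','solder_spool_mid','long_nose_pliers_mid','pocket_radio_mid','screwdriver_amber_mid']:
        for r in look_for(f,t)[:1]:
            print(t,round(r['confidence'],2),np.round(r['at']),pts(f,r['at']).round()[0])
a=cv2.imread('pics/top0.png')[110:330,130:430]; cv2.imwrite('pics/t.png',cv2.resize(a,(780,572),interpolation=cv2.INTER_CUBIC))
E
```

```text
[[-0.02, 0.99, -0.16, 315.13], [-1.0, -0.02, 0.01, 263.56], [0.0, 0.16, 0.99, 1364.14], [0.0, 0.0, 0.0, 1.0]]
valve_centre 0.79 [378. 207.] [516.  17.  51.]
valve_hex 0.91 [375. 206.] [519.  25.  49.]
lever 0.64 [369. 197.] [547.  33.  21.]
lever_grip 0.76 [367. 201.] [530.  46.  55.]
cradle 0.91 [279. 215.] [502. 275.  21.]
cradle_pad 0.97 [274. 213.] [509. 289.  19.]
tape_roll_mid 0.96 [336. 262.] [377. 129.  22.]
flux_tin_mid 0.7 [325. 146.] [690. 147.  20.]
solder_spool_mid 0.6 [292. 142.] [704. 237.  16.]
long_nose_pliers_mid 0.85 [277. 277.] [342. 282.   2.]
pocket_radio_mid 0.84 [193. 174.] [616. 501.  34.]
screwdriver_amber_mid 0.8 [155. 217.] [503. 604.  23.]
[[0.84, 0.4, -0.37, 118.66], [-0.55, 0.61, -0.57, -323.5], [-0.01, 0.68, 0.73, 834.96], [0.0, 0.0, 0.0, 1.0]]
valve_centre 0.94 [357. 300.] [502.   7.  49.]
valve_hex 0.92 [354. 298.] [503.  16.  42.]
lever 0.98 [359. 280.] [532.  39.  53.]
lever_grip 0.81 [358. 280.] [530.  42.  51.]
cradle 0.85 [278. 222.] [485. 258.  43.]
cradle_pad 0.86 [279. 221.] [487. 256.  48.]
tape_roll_mid 0.56 [275. 310.] [371.  90.  19.]
flux_tin_mid 0.7 [385. 228.] [681. 127.  27.]
solder_spool_mid 0.76 [356. 194.] [686. 234.  35.]
pocket_radio_mid 0.63 [270. 148.] [609. 488.  32.]
screwdriver_amber_mid 0.74 [208. 141.] [497. 613.  19.]
```

View pics/t.png

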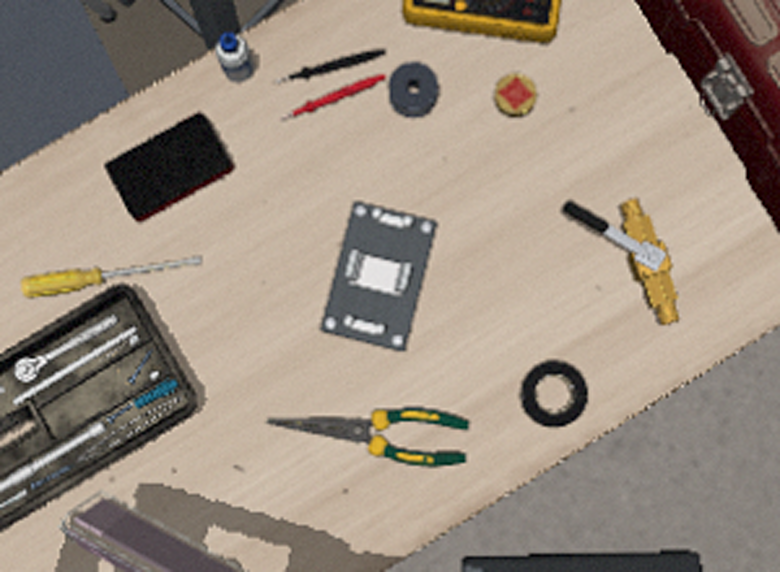

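View pics/scene0.png

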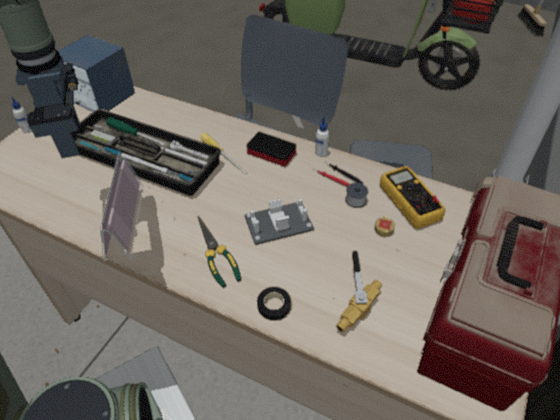

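Top view crop: the valve stem is at about (650,255) and the pipe runs (630,200)-(670,320). The handle points to the upper left at (568,210), so valve +x is the far end, yaw about 18°, lever about 40°. The cradle is at (380,272), yaw about -12°, with bystanders well clear. Next: move above the valve for a wrist look.

```bash
python3 - <<'E'
from h import *
f=grab('wrist'); print(np.array(f['tool_from_camera']).round(2).tolist(), f['fovy'],f['cx'],f['cy'],f['k1']); print(pose().round(3).tolist())
f=grab('top')
for t in('valve_centre','lever','cradle'):
    o=outline_of(f,t)[0]; P=cloud(f,o['pixels']); print(t,o['confidence'],P.shape,np.median(P,0).round(1))
    Q=P[:,:2]-P[:,:2].mean(0); u,s,v=np.linalg.svd(Q,full_matrices=False); print(P.mean(0).round(1),np.degrees(np.arctan2(v[0,1],v[0,0])))
E
```

```text
[[0.0, 0.97, 0.24, 67.43], [1.0, -0.0, -0.0, 0.92], [-0.0, 0.24, -0.97, -147.41], [0.0, 0.0, 0.0, 1.0]] 66.93901649565323 276.77482025848127 214.90590322138178 -0.07555163042118906
[[-0.954, 0.301, -0.0, 173.104], [0.301, 0.954, 0.0, 548.318], [0.0, 0.0, -1.0, 235.956], [0.0, 0.0, 0.0, 1.0]]
valve_centre 0.83 (710, 3) [521.2  16.7  38. ]
[517.8  22.9  40.8] -143.34648979233523
lever 0.67 (206, 3) [533.3  43.3  53.6]
[534.   46.1  54.3] -120.92088760187265
cradle 0.7 (1774, 3) [502.2 282.5  12.6]
[503.4 282.7  16. ] 163.91904621412735
```

Emit:
servo_tool --steps '[[0, [-43.5, -17.2, 0], [0, 0, 0]], [0, [-43.5, -17.2, 0], [0, 0, 0]], [0, [-43.5, -17.2, 0], [0, 0, 0]], [0, [-43.5, -17.2, 0], [0, 0, 0]], [0, [-43.5, -17.2, 0], [0, 0, 0]], [0, [-43.5, -17.2, 0], [0, 0, 0]], [0, [-43.5, -17.2, 0], [0, 0, 0]], [0, [-43.5, -17.2, 0], [0, 0, 0]], [0, [-43.5, -17.2, 0], [0, 0, -0.096]], [0, [0, 0, 0], [0, 0, 0]]]'

```text
time_s: 3.85
ee_pos: [503.8, 279.4, 235.7]
ee_rot: [-180.0, 0.1, 167.7]
force: [-0.4, 0.7, 0.2]
gripper_width: 91.3
gripper_force: 0.0
```

```bash
python3 - <<'E'
from h import *
s=state();print(s['ee_pos'],s['ee_rot'],s['qvel'])
f=grab('wrist'); save(f,'w1.png'); np.savez('w1.npz',**{k:f[k] for k in('color','z_map','fovy','cx','cy','k1','W')})
for t in('cradle','cradle_pad'):
    o=outline_of(f,t)[0]; P=cloud(f,o['pixels']); print(t,o['confidence'],o['at'],P.shape,np.median(P,0).round(1)); np.save(t+'m.npy',o['pixels'])
    r=look_for(f,t)[0]; print(r['at'],r['confidence'],pts(f,r['at']))
E
```

```text
[503.78798707 279.37609145 235.70019911] [-1.79955549e+02  1.36818796e-01  1.67720498e+02] [ 4.25090116 -1.2346076   2.09254555  3.94473154  1.32788438  6.09176468]
cradle 0.83 [280.3, 189.9] (8630, 3) [497.9 286.1   9. ]
[281.2, 189.4] 0.73 [[499.4908752  286.33813852  17.6179472 ]]
cradle_pad 0.63 [279.4, 188.8] (8687, 3) [498.1 286.1   9. ]
[279.1, 188.0] 0.69 [[497.60954546 284.2543406   16.1041005 ]]
```

View pics/w1.png

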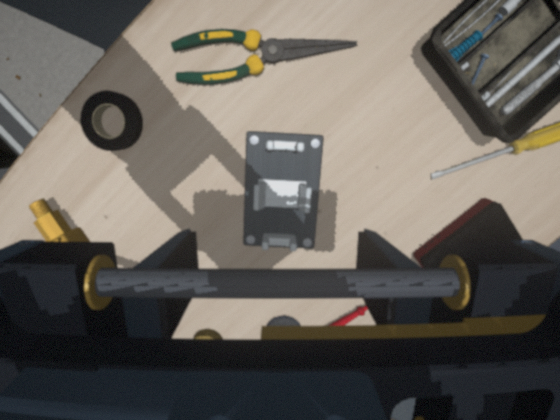

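Wrist view: the cradle plate is fully visible, corners about (248,132), (323,133), (316,248), (244,247), with the gripper bar below it. I'll fit the plate and forks.

```bash
python3 - <<'E'
from h import *
d=np.load('w1.npz'); f={k:d[k] for k in d}; f['fovy']=float(f['fovy'])
m=np.load('cradlem.npy'); print('mask rows',np.nonzero(m)[0].min(),np.nonzero(m)[0].max())
c,(w,h),a=cv2.minAreaRect(onplane(f,np.argwhere(m)[:,::-1],10)[:,:2].astype(np.float32)); print('mask rect',c,w,h,a)
P=cloud(f,m); pl=P[(P[:,2]>6)&(P[:,2]<13)]
print('plate z',np.median(pl[:,2]))
for q in (0,):
    r=cv2.minAreaRect(pl[:,:2].astype(np.float32)); print(r); print(cv2.boxPoints(r))
# best theta/centre by robust extents
best=None
for th in np.radians(np.arange(-25,5,.25)):
    R2=np.array([[np.cos(th),np.sin(th)],[-np.sin(th),np.cos(th)]]); q=pl[:,:2]@R2.T
    lo,hi=np.percentile(q,0.5,0),np.percentile(q,99.5,0); A=np.prod(hi-lo)
    if best is None or A<best[0]: best=(A,np.degrees(th),R2.T@((lo+hi)/2),hi-lo)
print(best)
th=np.radians(best[1]); R2=np.array([[np.cos(th),np.sin(th)],[-np.sin(th),np.cos(th)]])
q=(P[:,:2]-best[2])@R2.T
for n,sel in (('pad',(P[:,2]>15)&(P[:,2]<22)&(abs(q[:,0])<20)&(abs(q[:,1])<22)),('fork+',(P[:,2]>28)&(q[:,0]>45)),('fork-',(P[:,2]>28)&(q[:,0]<-45)),('rail+',(P[:,2]>28)&(q[:,1]>12)&(abs(q[:,0])<25)),('rail-',(P[:,2]>28)&(q[:,1]<-12)&(abs(q[:,0])<25))):
    if sel.sum(): print(n,sel.sum(),np.percentile(q[sel],[2,50,98],axis=0).round(1).tolist(),np.percentile(P[sel,2],[2,50,98]).round(1))
E
```

```text
mask rows 130 250
mask rect (505.2754821777344, 284.9324035644531) 91.32266235351562 142.9586181640625 74.8187026977539
plate z 8.604384634191177
((504.1954345703125, 285.3335876464844), (89.97838592529297, 139.1182861328125), 74.56954193115234)
[[425.1734  260.47357]
 [559.27704 223.45856]
 [583.21747 310.1936 ]
 [449.11383 347.20862]]
(np.float64(12162.891041793788), np.float64(-15.25), array([503.7528254 , 285.44473787]), array([136.91796344,  88.83342066]))
pad 884 [[-15.3, -18.9], [-0.4, -0.1], [15.3, 19.1]] [15.2 16.5 18.3]
fork+ 202 [[51.0, -19.1], [54.0, -0.9], [59.9, 19.4]] [28.1 41.8 45.4]
fork- 209 [[-59.7, -19.3], [-55.0, 3.4], [-50.6, 19.4]] [28.1 43.4 45.8]
rail+ 315 [[-13.7, 19.2], [-0.8, 24.4], [13.2, 30.4]] [30.6 45.7 49.7]
rail- 292 [[-13.8, -30.4], [-0.6, -24.7], [13.1, -19.4]] [31.  46.7 49.7]
```

Emit:
servo_tool --steps '[[0, [-16.7, -40.5, 0], [0, 0, 0]], [0, [-16.7, -40.5, 0], [0, 0, 0]], [0, [-16.7, -40.5, 0], [0, 0, 0]], [0, [-16.7, -40.5, 0], [0, 0, 0]], [0, [-16.7, -40.5, 0], [0, 0, 0]], [0, [-16.7, -40.5, 0], [0, 0, 0]], [0, [0, 0, 0], [0, 0, -0.132]], [0, [0, 0, 0], [0, 0, -0.132]], [0, [0, 0, 0], [0, 0, -0.132]], [0, [0, 0, 0], [0, 0, -0.132]]]'

```text
time_s: 5.1
ee_pos: [546.8, 25.6, 236.2]
ee_rot: [180.0, 0.0, -161.4]
force: [0.4, 0.6, -0.4]
gripper_width: 91.3
gripper_force: 0.0
```

```bash
python3 - <<'E'
from h import *
f=grab('wrist'); 
f=grab('wrist'); s=state();print(s['ee_pos'],s['ee_rot'],s['qpos'],abs(s['qvel']).max())
save(f,'w2.png'); np.savez('w2.npz',**{k:f[k] for k in('color','z_map','fovy','cx','cy','k1','W')})
for t in('valve_centre','lever','valve_hex','lever_grip'):
  for o in outline_of(f,t)[:1]:
    P=cloud(f,o['pixels']); print(t,o['confidence'],o['at'],P.shape,np.median(P,0).round(1)); np.save(t+'m.npy',o['pixels'])
  for r in look_for(f,t)[:1]: print(r['at'],r['confidence'],pts(f,r['at']))
E
```

```text
[546.80219482  25.65195531 236.14831015] [ 1.79989187e+02  1.56115987e-02 -1.61676299e+02] [ 1.47363066e+00  1.58130845e+01  9.32321144e+01  1.57369914e-02
  7.09429950e+01 -1.06855208e+02] 5.457799730491463
[275.7, 174.8] 0.56 [[522.25977152  16.44159756  46.1867084 ]]
lever 0.75 [290.6, 191.9] (1425, 3) [531.5  41.   49.5]
[292.5, 191.2] 0.91 [[532.63074232  38.88914731  49.54689021]]
valve_hex 0.89 [277.0, 171.1] (3865, 3) [521.7  13.8  35.9]
lever_grip 0.87 [292.3, 189.4] (1400, 3) [531.   40.7  49.7]
[295.3, 191.2] 0.97 [[531.72465569  41.75805246  49.13151577]]
```

View pics/w2.png

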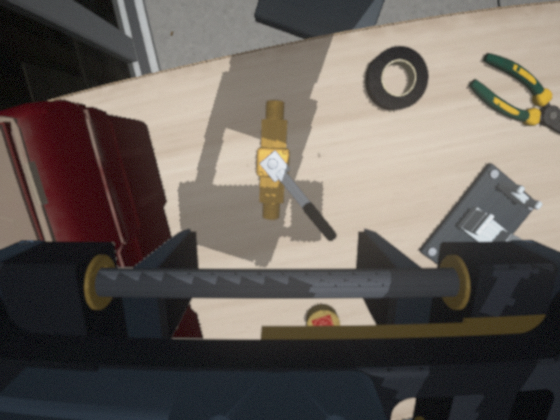

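Wrist view: the valve pipe is nearly upright in the image, from (273,100) to (271,218). The handle goes from the stem at (273,163) to the sleeve end at (330,235). I'll fit the axis from brass pixels.

```bash
cat > fit.py <<'E'
from h import *
def fit(f,m,ml,zoff=0):
    hsv=cv2.cvtColor(f['color'],cv2.COLOR_RGB2HSV)
    b=m&~cv2.dilate(ml.astype(np.uint8),np.ones((3,3))).astype(bool)&(hsv[...,1]>90)
    P=cloud(f,b); P=P[(P[:,2]>4+zoff)&(P[:,2]<50+zoff)]
    # axis: pca then extents; iterate over midline of nipples/hex
    c=P[:,:2].mean(0); v=np.linalg.svd(P[:,:2]-c,full_matrices=False)[2][0]; v*=np.sign(v[0])
    for _ in range(5):
        n=np.array([-v[1],v[0]]); x=(P[:,:2]-c)@v; y=(P[:,:2]-c)@n
        xs,ys=[],[]
        x0=(np.percentile(x,.5)+np.percentile(x,99.5))/2
        for lo in np.arange(-64,64,4):
            k=(x-x0>=lo)&(x-x0<lo+4)
            if k.sum()>8 and abs(lo+2)>16: q=np.percentile(y[k],[4,96]); xs.append(x0+lo+2); ys.append(q.mean())
        a,o=np.polyfit(xs,ys,1); c=c+v*x0+n*(o+a*x0); v=v+a*n; v/=np.linalg.norm(v)
    n=np.array([-v[1],v[0]]); x=(P[:,:2]-c)@v; y=(P[:,:2]-c)@n
    print('valve c',c.round(1),'yaw',np.degrees(np.arctan2(v[1],v[0])).round(2),'x',np.percentile(x,[.5,99.5]).round(1),'y',np.percentile(y,[1,99]).round(1),len(P),'res',np.std(np.array(ys)-np.polyval(np.polyfit(xs,ys,1),xs)).round(2))
    for lo,hi in((-66,-48),(-44,-18),(18,44),(48,66)):
        k=(x>lo)&(x<hi); print(lo,hi,np.percentile(y[k],[3,97]).round(1),'ztop',np.percentile(P[k,2],90).round(1))
    L=cloud(f,ml); L=L[L[:,2]>38+zoff]; q=L[:,:2]; lc=q.mean(0); w=np.linalg.svd(q-lc,full_matrices=False)[2][0]; w*=np.sign((lc-c)@w)
    print('lever yaw',np.degrees(np.arctan2(w[1],w[0])).round(1),'rel',np.degrees(np.arctan2(*(w@np.c_[n,v]))).round(1),'extent',np.percentile((q-c)@w,[1,99]).round(1),'off',((lc-c)@[-w[1],w[0]]).round(1),'ztop',np.percentile(L[:,2],90).round(1))
E
python3 - <<'E'
from fit import *
d=np.load('w2.npz'); f={k:d[k] for k in d}; f['fovy']=float(f['fovy'])
fit(f,np.load('valve_hexm.npy'),np.load('leverm.npy'))
E
```

```text
valve c [511.6   8.4] yaw 16.17 x [-64.2  64.2] y [-15.7  16. ] 2114 res 1.67
-66 -48 [-8.2  8.5] ztop 30.8
-44 -18 [-12.4  12.9] ztop 36.3
18 44 [-12.   12.9] ztop 36.1
48 66 [-7.9  9.2] ztop 30.9
lever yaw 58.7 rel 42.5 extent [ -7.7 101.5] off 0.2 ztop 59.5
```

Emit:
servo_tool --steps '[[0, [36, -2, 0], [0, 0, 0.035]], [0, [36, -2, 20], [0, 0, 0]], [0, [0, 0, 38], [0, 0, 0]], [0, [0, 0, 38], [0, 0, 0]], [0, [0, 0, 38], [0, 0, 0]], [0, [0, 0, 30], [0, 0, 0]], [0, [0, 0, 20], [0, 0, 0]], [0, [0, 0, 16], [0, 0, 0]], [0, [0, 0, 0], [0, 0, 0]], [0, [0, 0, 0], [0, 0, 0]]]' --squeeze 45

```text
time_s: 6.6
ee_pos: [480.0, -0.8, 36.2]
ee_rot: [180.0, 0.0, -163.8]
force: [-0.6, 0.1, 0.6]
gripper_width: 91.2
gripper_force: 0.0
```

```bash
python3 - <<'E'
from fit import *
f=grab('wrist'); save(f,'w3.png')
o=outline_of(f,'valve_hex'); l=outline_of(f,'lever'); print([x['confidence'] for x in o],[x['confidence'] for x in l])
fit(f,o[0]['pixels'],l[0]['pixels'])
E
```

```text
[] [0.67]Traceback (most recent call last):
  File "<stdin>", line 4, in <module>
IndexError: list index out of range
```

View pics/w3.png

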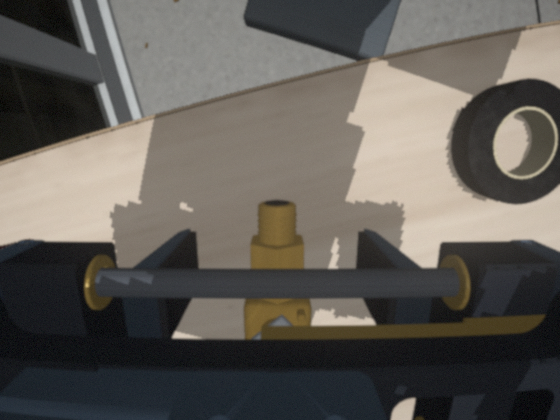

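Close up, the hexagon (250-303, 235-298) sits centred between the fingers, with the nipple end at row ~201. Descend 10 mm and close.

Emit:
servo_tool --steps '[[0, [0, 0, 10], [0, 0, 0]], [0, [0, 0, 0], [0, 0, 0]], [255, [0, 0, 0], [0, 0, 0]], [255, [0, 0, 0], [0, 0, 0]], [255, [0, 0, 0], [0, 0, 0]], [255, [0, 0, 0], [0, 0, 0]], [255, [0, 0, 0], [0, 0, 0]], [255, [0, 0, 0], [0, 0, 0]], [255, [0, 0, 0], [0, 0, 0]], [255, [0, 0, 0], [0, 0, 0]]]' --squeeze 45

```text
time_s: 7.75
ee_pos: [479.7, -0.8, 25.9]
ee_rot: [180.0, -0.0, -163.8]
force: [0.3, 0.0, -1.0]
gripper_width: 30.0
gripper_force: 0.0
```

```bash
cat > nip.py <<'E'
from h import *
def nip(show=True):
    f=grab('wrist'); T=pose(); hsv=cv2.cvtColor(f['color'],cv2.COLOR_RGB2HSV)
    b=(hsv[...,0]>12)&(hsv[...,0]<28)&(hsv[...,1]>130)&(f['z_map']>0); b[:,:215]=0; b[:,345:]=0
    v,u=np.nonzero(b); P=cloud(f,b); Q=(P-T[:3,3])@T[:3,:3]
    k=(abs(Q[:,1])<25)&(abs(Q[:,0])<60)&(Q[:,2]>-15)&(Q[:,2]<20); Q=Q[k]
    print('n',len(Q),'x',np.percentile(Q[:,0],[1,50,99,99.8]).round(1))
    for lo in range(0,42,5):
        s=(Q[:,0]>=lo)&(Q[:,0]<lo+5)
        if s.sum()>5: print(lo,s.sum(),'y',np.percentile(Q[s,1],[3,97]).round(1),'z',np.percentile(Q[s,2],[2,50]).round(1))
    return f
E
python3 - <<'E'
from nip import *
print(state()['gripper_width'],state()['gripper_force']); nip()
E
```

```text
30.019061105895606 0.0
n 4119 x [-22.3   9.7  31.9  32.5]
0 21 y [-13.3  15.4] z [-3.9 -2.4]
5 432 y [-13.2  13.2] z [-10.5  -6.3]
10 778 y [-12.5  12.7] z [-10.7  -4.3]
15 348 y [-8.3  8.7] z [-5.3 -3.5]
20 371 y [-7.8  8.2] z [-5.4 -3.4]
25 358 y [-7.7  8.1] z [-5.4 -3.5]
30 181 y [-7.2  8.1] z [-5.1 -3.5]
```

Emit:
servo_tool --steps '[[255, [0, 0, 0], [0, 0, 0]], [255, [0, 0, 0], [0, 0, 0]], [255, [0, 0, 0], [0, 0, 0]], [255, [0, 0, 0], [0, 0, 0]], [255, [0, 0, -10], [0, 0, 0]], [255, [0, 0, -20], [0, 0, 0]], [255, [0, 0, -30], [0, 0, 0]], [255, [0, 0, -40], [0, 0, 0]], [255, [0, 0, 0], [0, 0, 0]], [255, [0, 0, 0], [0, 0, 0]]]' --squeeze 45

```text
time_s: 8.8
ee_pos: [479.5, -0.9, 126.5]
ee_rot: [-180.0, 0.1, -163.8]
force: [0.3, 0.2, -3.4]
gripper_width: 27.7
gripper_force: 45.0
```

```bash
python3 - <<'E'
from nip import *
print(state()['gripper_width'],state()['gripper_force'],state()['force']); nip()
E
```

```text
27.675472056609046 44.994840842337 [ 0.34624344  0.20199267 -3.35274263]
n 3943 x [-23.1   9.2  31.1  31.6]
0 46 y [-13.6  13.7] z [-7.2 -5.2]
5 501 y [-13.   12.9] z [-12.   -7.8]
10 694 y [-12.   12.2] z [-11.3  -5.3]
15 358 y [-8.1  8.4] z [-6.6 -4.7]
20 324 y [-7.5  7.8] z [-6.5 -4.7]
25 376 y [-8.   8.3] z [-6.6 -4.6]
30 137 y [-7.5  7.8] z [-6.2 -4.4]
```

Emit:
servo_tool --steps '[[255, [-12.6, 47.5, 0], [0, 0, 0]], [255, [-12.6, 47.5, 0], [0, 0, 0]], [255, [-12.6, 47.5, 0], [0, 0, 0]], [255, [-12.6, 47.5, 0], [0, 0, 0]], [255, [-12.6, 47.5, 0], [0, 0, 0]], [255, [-12.6, 47.5, 0], [0, 0, 0]], [255, [0, 0, 0], [0, 0, 0.137]], [255, [0, 0, 0], [0, 0, 0.137]], [255, [0, 0, 0], [0, 0, 0.137]], [255, [0, 0, 0], [0, 0, 0.137]]]'

```text
time_s: 9.85
ee_pos: [471.1, 293.4, 123.5]
ee_rot: [-179.8, -0.2, 164.5]
force: [-1.0, -0.0, -3.3]
gripper_width: 27.9
gripper_force: 45.0
```

Emit:
servo_tool --steps '[[255, [0, 0, 10], [0, 0, 0]], [255, [0, 0, 10], [0, 0, 0]], [255, [0, 0, 5], [0, 0, 0]], [255, [0, 0, 0], [0, 0, 0]], [255, [0, 0, 0], [0, 0, 0]], [255, [0, 0, 0], [0, 0, 0]], [255, [0, 0, 0], [0, 0, 0]], [255, [0, 0, 0], [0, 0, 0]], [255, [0, 0, 0], [0, 0, 0]], [255, [0, 0, 0], [0, 0, 0]]]'

```text
time_s: 10.85
ee_pos: [472.6, 294.0, 101.1]
ee_rot: [180.0, 0.0, 164.8]
force: [-0.4, -0.2, -2.9]
gripper_width: 27.6
gripper_force: 45.0
```

```bash
python3 - <<'E'
from nip import *
s=state();print(s['ee_pos'],s['ee_rot'],s['force'],s['torque'],s['qpos'])
f=nip(); save(f,'w4.png')
for n in('top','scene'):
    f=grab(n); save(f,n+'4.png')
a=cv2.imread('pics/scene4.png')[130:300,180:380]; b=cv2.imread('pics/w4.png')
cv2.imwrite('pics/m4.png',np.hstack([cv2.resize(a,(400,340)),cv2.resize(b[100:360,130:430],(392,340))]))
E
```

```text
[472.64762281 293.98711007 101.11164238] [1.79983996e+02 1.07320000e-02 1.64834107e+02] [-0.35821676 -0.18981887 -2.92831308] [0.00670588 0.12831678 0.01208159] [ 3.06958550e+01  2.35116359e+01  1.02969811e+02  4.28288941e-03
  5.34995940e+01 -4.41408004e+01]
n 4041 x [-21.9  10.6  32.3  32.7]
0 8 y [-12.6  14.9] z [-3.4 -3.1]
5 404 y [-12.6  14.2] z [-10.7  -6.1]
10 809 y [-12.1  13.6] z [-10.7  -4.6]
15 353 y [-7.8  9.4] z [-5.2 -3.4]
20 377 y [-7.2  9.3] z [-5.5 -3.6]
25 364 y [-6.7  9.3] z [-5.4 -3.6]
30 193 y [-5.1  9.1] z [-5.4 -3.7]
```

View pics/m4.png

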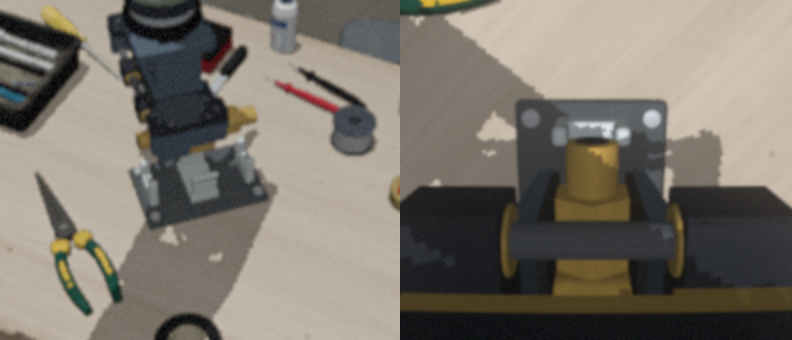

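Held valve: the nipple is lined up over the near fork (crop x about 592 for both) and the plate edge is visible. I'll check the offset numerically against the cradle in the same frame.

```bash
python3 - <<'E'
from h import *
f=grab('wrist'); T=pose()
m=np.ones((420,560),bool); P=cloud(f,m); 
c=np.array([503.9,285.4]); th=np.radians(-15.25); ex=np.array([np.cos(th),np.sin(th)]); ey=np.array([-ex[1],ex[0]])
q=np.c_[(P[:,:2]-c)@ex,(P[:,:2]-c)@ey]
k=(P[:,2]>5)&(P[:,2]<13)&(q[:,0]<-40)&(q[:,0]>-80)&(abs(q[:,1])<60)
print('plate',k.sum(),np.percentile(q[k],[.5,99.5],axis=0).round(1),np.median(P[k,2]))
for lo in(-70,-65,-60): 
    s=k&(q[:,0]>lo)&(q[:,0]<lo+5); print(lo,np.percentile(q[s,1],[1,99]).round(1))
k=(P[:,2]>25)&(P[:,2]<48)&(q[:,0]<-45)&(q[:,0]>-75)&(abs(q[:,1])<30)
print('fork',k.sum(),np.percentile(q[k],[1,50,99],axis=0).round(1),np.percentile(P[k,2],[50,98]))
# valve nipple in world
k=(P[:,2]>85)&(P[:,2]<125)&(q[:,0]<-48)&(q[:,0]>-80)&(abs(q[:,1])<14)
print('nip',k.sum(),np.percentile(q[k],[1,50,99],axis=0).round(1))
for lo in(-66,-62,-58,-54): 
    s=k&(q[:,0]>lo)&(q[:,0]<lo+4); print(lo,np.percentile(q[s,1],[3,97]).round(1),np.percentile(P[s,2],[50,97]).round(1))
E
```

```text
plate 2969 [[-69.7 -44.2]
 [-40.2  44.8]] 8.573372917418567
-70 [-43.   43.4]
-65 [-43.3  44. ]
-60 [-44.4  44.1]
fork 863 [[-60.8 -19.3]
 [-57.2  -0.3]
 [-51.4  19.5]] [28.63884684 45.29773331]
nip 1665 [[-66.   -9. ]
 [-58.3   0.6]
 [-48.1  10.5]]
-66 [-7.8  9.5] [101.9 106.1]
-62 [-8.3  9.9] [104.2 106.4]
-58 [-8.4  9.9] [104.3 106.2]
-54 [-8.4 10. ] [104.3 106.4]
```

Emit:
servo_tool --steps '[[255, [0, -0.3, 12], [0, 0, 0]], [255, [0, 0, 12], [0, 0, 0]], [255, [0, 0, 6], [0, 0, 0]], [255, [0, 0, 4], [0, 0, 0]], [255, [0, 0, 4], [0, 0, 0]], [255, [0, 0, 4], [0, 0, 0]], [255, [0, 0, 4], [0, 0, 0]], [255, [0, 0, 3], [0, 0, 0]], [255, [0, 0, 3], [0, 0, 0]], [255, [0, 0, 0], [0, 0, 0]]]'

```text
time_s: 12.05
ee_pos: [472.3, 293.5, 48.6]
ee_rot: [-180.0, -0.0, 164.8]
force: [-0.4, 0.5, -3.2]
gripper_width: 27.6
gripper_force: 45.0
```

Emit:
servo_tool --steps '[[255, [0, 0, 1], [0, 0, 0]], [255, [0, 0, 1], [0, 0, 0]], [255, [0, 0, 1], [0, 0, 0]], [255, [0, 0, 0.7], [0, 0, 0]], [255, [0, 0, 0], [0, 0, 0]], [255, [0, 0, 0], [0, 0, 0]], [255, [0, 0, 0], [0, 0, 0]], [255, [0, 0, 0], [0, 0, 0]], [255, [0, 0, 0], [0, 0, 0]], [255, [0, 0, 0], [0, 0, 0]]]'

```text
time_s: 13.05
ee_pos: [472.6, 293.7, 45.3]
ee_rot: [180.0, 0.0, 164.8]
force: [0.3, 0.5, -1.8]
gripper_width: 27.5
gripper_force: 45.0
```

Emit:
servo_tool --steps '[[255, [0, 0, 0.6], [0, 0, 0]], [255, [0, 0, 0.6], [0, 0, 0]], [255, [0, 0, 0], [0, 0, 0]], [255, [0, 0, 0], [0, 0, 0]], [255, [0, 0, 0], [0, 0, 0]], [255, [0, 0, 0], [0, 0, 0]], [255, [0, 0, 0], [0, 0, 0]], [255, [0, 0, 0], [0, 0, 0]], [255, [0, 0, 0], [0, 0, 0]], [255, [0, 0, 0], [0, 0, 0]]]'

```text
time_s: 14.05
ee_pos: [472.6, 293.7, 44.1]
ee_rot: [180.0, 0.0, 164.8]
force: [-0.5, 0.3, -2.7]
gripper_width: 28.1
gripper_force: 45.0
```

Emit:
servo_tool --steps '[[255, [0, 0, 0.6], [0, 0, 0]], [255, [0, 0, 0.6], [0, 0, 0]], [255, [0, 0, 0], [0, 0, 0]], [255, [0, 0, 0], [0, 0, 0]], [255, [0, 0, 0], [0, 0, 0]], [255, [0, 0, 0], [0, 0, 0]], [255, [0, 0, 0], [0, 0, 0]], [255, [0, 0, 0], [0, 0, 0]], [255, [0, 0, 0], [0, 0, 0]], [255, [0, 0, 0], [0, 0, 0]]]'

```text
time_s: 15.05
ee_pos: [472.5, 293.7, 43.9]
ee_rot: [180.0, 0.0, 164.8]
force: [-2.4, -1.1, 6.9]
gripper_width: 27.7
gripper_force: 45.0
```

Emit:
servo_tool --steps '[[100, [0, 0, 0], [0, 0, 0]], [100, [0, 0, 0], [0, 0, 0]], [100, [0, 0, 0], [0, 0, 0]], [100, [0, 0, 0], [0, 0, 0]], [100, [0, 0, 0], [0, 0, 0]], [100, [0, 0, -5], [0, 0, 0]], [100, [0, 0, -20], [0, 0, 0]], [100, [0, 0, -40], [0, 0, 0]], [100, [0, 0, -45], [0, 0, 0]], [100, [0, 0, -45], [0, 0, 0]]]'

```text
time_s: 16.05
ee_pos: [472.3, 293.5, 199.7]
ee_rot: [-180.0, -0.0, 164.8]
force: [1.1, -0.1, -0.1]
gripper_width: 55.3
gripper_force: 0.0
```

Emit:
servo_tool --steps '[[100, [-30, 0, -40], [0, 0, 0]], [100, [-35, 0, 0], [0, 0, 0]], [100, [0, 0, 0], [0, 0, 0]], [100, [0, 0, 0], [0, 0, 0]], [100, [0, 0, 0], [0, 0, 0]], [100, [0, 0, 0], [0, 0, 0]], [100, [0, 0, 0], [0, 0, 0]], [100, [0, 0, 0], [0, 0, 0]], [100, [0, 0, 0], [0, 0, 0]], [100, [0, 0, 0], [0, 0, 0]]]'

```text
time_s: 17.05
ee_pos: [535.2, 276.7, 237.9]
ee_rot: [180.0, -0.0, 164.8]
force: [0.7, -0.1, -0.6]
gripper_width: 55.5
gripper_force: 0.0
```

```bash
python3 - <<'E'
from fit import *
f=grab('wrist'); save(f,'w5.png')
print(state()['ee_pos'],state()['gripper_width'])
o=outline_of(f,'valve_centre') or outline_of(f,'valve_hex'); l=outline_of(f,'lever')
print([x['confidence'] for x in o+l])
fit(f,o[0]['pixels'],l[0]['pixels'],18)
E
```

```text
[535.17075308 276.72377293 237.87956429] 55.67985304224251
[0.71, 0.36, 0.95]
valve c [504.3 285.6] yaw -15.59 x [-64.3  64.3] y [-15.8  16.1] 2348 res 1.65
-66 -48 [-8.   8.6] ztop 48.9
-44 -18 [-13.   12.9] ztop 54.2
18 44 [-12.   13.1] ztop 54.0
48 66 [-7.7  9. ] ztop 48.6
lever yaw 27.2 rel 42.8 extent [-7.9 77.3] off 0.1 ztop 77.0
```

View pics/w5.png

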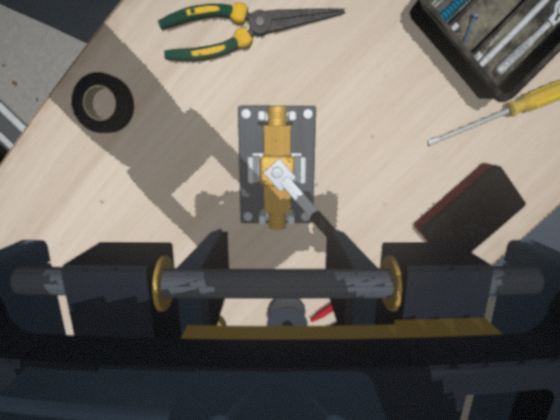

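Seated: nipple tops are exactly 18 mm higher than on the table, centre (504.3,285.6), yaw -15.5°, lever about 43° from open. Now straddle the sleeve.

Emit:
servo_tool --steps '[[183, [-13.5, 27, 0], [0, 0, 0]], [183, [-13.6, 27.1, 0], [0, 0, 0]], [183, [0, 0, 20], [0, 0, -0.147]], [183, [0, 0, 25], [0, 0, -0.147]], [183, [0, 0, 25], [0, 0, -0.147]], [183, [0, 0, 25], [0, 0, -0.147]], [183, [0, 0, 13], [0, 0, -0.147]], [183, [0, 0, 0], [0, 0, 0]], [183, [0, 0, 0], [0, 0, 0]], [183, [0, 0, 0], [0, 0, 0]]]'

```text
time_s: 18.2
ee_pos: [576.3, 322.2, 131.2]
ee_rot: [180.0, 0.1, -153.2]
force: [0.2, -0.4, 0.2]
gripper_width: 25.7
gripper_force: 0.0
```

```bash
python3 - <<'E'
from h import *
f=grab('wrist');s=state();print(s['ee_pos'],s['ee_rot'],s['gripper_width'],s['force'])
T=pose(); P=cloud(f,np.ones((420,560),bool)); Q=(P-T[:3,3])@T[:3,:3]
k=(P[:,2]>64)&(P[:,2]<84)&(abs(Q[:,1])<40)&(Q[:,0]>-40)&(Q[:,0]<100)
for lo in range(-40,100,10):
    j=k&(Q[:,0]>=lo)&(Q[:,0]<lo+10)
    if j.sum()>5: print(lo,j.sum(),np.percentile(Q[j,1],[3,97]).round(1),np.percentile(P[j,2],90).round(1))
E
```

```text
[576.28559701 322.11315047 131.27363161] [ 1.79994277e+02  1.48650625e-01 -1.53151667e+02] 25.43261296570167 [ 0.25890498 -0.10973384  0.32556254]
-30 18 [-5.9  4.8] 77.5
-20 235 [-5.9  5.1] 78.1
-10 239 [-5.8  5.1] 78.2
0 259 [-6.4  5. ] 78.1
10 266 [-6.3  4.9] 78.1
20 295 [-5.7  5. ] 77.3
30 261 [-5.7  5. ] 69.1
40 260 [-5.7  5. ] 67.9
50 254 [-5.6  4.9] 66.8
60 254 [-9.8  8.8] 65.7
70 242 [-10.1   9.4] 69.2
80 218 [-10.    9.4] 69.0
```

Emit:
servo_tool --steps '[[183, [0, 0, 27], [0, 0, 0]], [183, [0, 0, 27], [0, 0, 0]], [183, [0.3, -6.6, 0], [0, 0, 0.083]], [183, [0.3, -6.6, 0], [0, 0, 0.083]], [183, [0.3, -6.6, 0], [0, 0, 0.083]], [183, [0.3, -6.6, 0], [0, 0, 0.083]], [183, [0.3, -6.6, 0], [0, 0, 0.083]], [183, [0.3, -6.6, 0], [0, 0, 0.083]], [183, [0.3, -6.6, 0], [0, 0, 0.083]], [183, [0, 0, 0], [0, 0, 0]]]'

```text
time_s: 19.25
ee_pos: [584.1, 276.7, 76.9]
ee_rot: [179.9, 0.1, 173.6]
force: [0.9, 1.0, -0.9]
gripper_width: 25.7
gripper_force: 0.2
```

Emit:
servo_tool --steps '[[183, [0.15, -4.9, 0], [0, 0, 0.061]], [183, [0.15, -4.9, 0], [0, 0, 0.061]], [183, [0.15, -4.9, 0], [0, 0, 0.061]], [183, [0, -1, 0], [0, 0, 0.0125]], [183, [0, -1, 0], [0, 0, 0.0125]], [183, [0, -1, 0], [0, 0, 0.0125]], [183, [0, -1, 0], [0, 0, 0.0125]], [183, [0, 0, 0], [0, 0, 0]], [183, [0, 0, 0], [0, 0, 0]], [183, [0, 0, 0], [0, 0, 0]]]'

```text
time_s: 20.25
ee_pos: [579.4, 258.8, 75.9]
ee_rot: [180.0, 0.0, 160.3]
force: [0.4, 1.1, 0.3]
gripper_width: 25.8
gripper_force: 0.6
```

Near the stop now; continuing in 1 mm steps while watching the force.

Emit:
servo_tool --steps '[[183, [0, -1, 0], [0, 0, 0.0125]], [183, [0, -1, 0], [0, 0, 0.0125]], [183, [0, 0, 0], [0, 0, 0]], [183, [0, 0, 0], [0, 0, 0]], [183, [0, 0, 0], [0, 0, 0]], [183, [0, 0, 0], [0, 0, 0]], [183, [0, 0, 0], [0, 0, 0]], [183, [0, 0, 0], [0, 0, 0]], [183, [0, 0, 0], [0, 0, 0]], [183, [0, 0, 0], [0, 0, 0]]]'

```text
time_s: 21.25
ee_pos: [578.6, 256.7, 75.8]
ee_rot: [-180.0, -0.0, 158.9]
force: [1.3, 0.9, 0.6]
gripper_width: 25.7
gripper_force: 0.4
```

```bash
cat > lev.py <<'E'
from h import *
def lev():
    f=grab('wrist'); T=pose(); P=cloud(f,np.ones((420,560),bool)); Q=(P-T[:3,3])@T[:3,:3]
    k=(P[:,2]>62)&(P[:,2]<84)&(abs(Q[:,1])<20)&(Q[:,0]>28)&(Q[:,0]<96)
    a=[]
    for lo in range(28,96,4):
        j=k&(Q[:,0]>=lo)&(Q[:,0]<lo+4)&((lo>56)|(P[:,2]>66))
        if j.sum()>15: a.append((lo+2,*np.percentile(Q[j,1],[3,97])))
    a=np.array(a); print(a.round(1).tolist())
    m=a[a[:,0]<70]
    if len(m)>2: p=np.polyfit(m[:,0],m[:,1:].mean(1),1); print('handle yaw', (state()['ee_rot'][2]-180-np.degrees(np.arctan(p[0])))%360)
    s=state(); print(s['force'],s['torque'],s['ee_pos'],s['ee_rot'])
    return f
E
python3 - <<'E'
from lev import *
f=lev(); save(f,'w6.png')
E
```

```text
[[30.0, -1.4, 9.1], [34.0, -1.4, 8.6], [38.0, -1.9, 8.5], [42.0, -1.9, 8.0], [46.0, -2.4, 7.5], [50.0, -2.6, 7.0], [54.0, -3.3, 7.0], [58.0, -2.8, 6.4], [62.0, -9.2, 10.4], [66.0, -11.3, 11.1], [70.0, -9.7, 10.8], [74.0, -10.1, 10.6], [78.0, -10.6, 10.2], [82.0, -10.5, 9.9], [86.0, -10.4, 9.7], [90.0, 3.4, 12.6]]
handle yaw 344.72012808703414
[ 0.52501892  0.40146736 -0.47464436] [ 0.08138439 -0.09025093 -0.0272663 ] [578.59855553 256.76270295  75.80167252] [-1.79994751e+02 -1.09175018e-02  1.58869551e+02]
```

Emit:
servo_tool --steps '[[183, [0, -1, 0], [0, 0, 0.0125]], [183, [0, 0, 0], [0, 0, 0]], [183, [0, 0, 0], [0, 0, 0]], [183, [0, -1, 0], [0, 0, 0.0125]], [183, [0, 0, 0], [0, 0, 0]], [183, [0, 0, 0], [0, 0, 0]], [183, [0, 0, 0], [0, 0, 0]], [183, [0, 0, 0], [0, 0, 0]], [183, [0, 0, 0], [0, 0, 0]], [183, [0, 0, 0], [0, 0, 0]]]'

```text
time_s: 22.3
ee_pos: [578.0, 255.1, 75.9]
ee_rot: [180.0, 0.0, 157.4]
force: [-0.2, 1.7, -0.2]
gripper_width: 25.9
gripper_force: 1.3
```

Emit:
servo_tool --steps '[[183, [0, -1, 0], [0, 0, 0]], [183, [0, 0, 0], [0, 0, 0]], [183, [0, 0, 0], [0, 0, 0]], [183, [0, -1, 0], [0, 0, 0]], [183, [0, 0, 0], [0, 0, 0]], [183, [0, 0, 0], [0, 0, 0]], [183, [0, 0, 0], [0, 0, 0]], [183, [0, 0, 0], [0, 0, 0]], [183, [0, 0, 0], [0, 0, 0]], [183, [0, 0, 0], [0, 0, 0]]]'

```text
time_s: 23.3
ee_pos: [577.7, 253.9, 76.2]
ee_rot: [179.9, 0.0, 157.4]
force: [2.0, 4.4, -0.5]
gripper_width: 25.6
gripper_force: 2.9
```

Emit:
servo_tool --steps '[[183, [0, -1, 0], [0, 0, 0]], [183, [0, 0, 0], [0, 0, 0]], [183, [0, 0, 0], [0, 0, 0]], [183, [0, -1, 0], [0, 0, 0]], [183, [0, 0, 0], [0, 0, 0]], [183, [0, 0, 0], [0, 0, 0]], [183, [0, 0, 0], [0, 0, 0]], [183, [0, 0, 0], [0, 0, 0]], [183, [0, 0, 0], [0, 0, 0]], [183, [0, 0, 0], [0, 0, 0]]]'

```text
time_s: 24.3
ee_pos: [577.5, 253.3, 76.3]
ee_rot: [179.7, 0.1, 157.4]
force: [2.4, 8.0, -1.4]
gripper_width: 25.4
gripper_force: 4.6
```

```bash
python3 - <<'E'
from lev import *
lev()
E
```

```text
[[30.0, -0.9, 9.1], [34.0, -1.4, 9.1], [38.0, -1.9, 8.5], [42.0, -1.9, 8.0], [46.0, -2.4, 8.0], [50.0, -2.9, 7.5], [54.0, -2.4, 7.0], [58.0, -2.8, 6.9], [62.0, -8.7, 10.4], [66.0, -11.3, 11.3], [70.0, -9.7, 11.2], [74.0, -10.1, 10.7], [78.0, -10.1, 10.4], [82.0, -10.2, 10.2], [86.0, -10.4, 9.7], [90.0, 1.5, 12.8], [94.0, 9.2, 12.9]]
handle yaw 343.19115386677066
[ 2.91859725  9.47782576 -0.78017267] [ 1.51354326 -0.36556189  0.15379   ] [577.55907034 253.28042913  76.34493979] [1.79722808e+02 7.89296960e-02 1.57420581e+02]
```

Emit:
servo_tool --steps '[[183, [0, -1, 0], [0, 0, 0]], [183, [0, -0.5, 0], [0, 0, 0]], [183, [0, 0, 0], [0, 0, 0]], [183, [0, 0, 0], [0, 0, 0]], [183, [0, 0, 0], [0, 0, 0]], [183, [0, 0, 0], [0, 0, 0]], [183, [0, 0, 0], [0, 0, 0]], [183, [0, 0, 0], [0, 0, 0]], [183, [0, 0, 0], [0, 0, 0]], [183, [0, 0, 0], [0, 0, 0]]]'

```text
time_s: 25.35
ee_pos: [577.4, 252.8, 76.5]
ee_rot: [179.6, 0.1, 157.4]
force: [2.2, 11.0, -1.4]
gripper_width: 25.4
gripper_force: 5.8
```

```bash
python3 - <<'E'
from lev import *
s=state(); print(s['force'],s['torque'])
f=grab('scene'); save(f,'s7.png')
g=grab('wrist'); save(g,'w7.png')
a=cv2.imread('pics/s7.png')[150:280,190:390]; b=cv2.imread('pics/w7.png')
cv2.imwrite('pics/m7.png',np.hstack([cv2.resize(a,(400,260)),cv2.resize(b[100:360,80:480],(400,260))]))
E
```

```text
[ 2.19180559 11.03552885 -1.40649512] [ 2.04271576 -0.47943607  0.21436761]
```

View pics/m7.png

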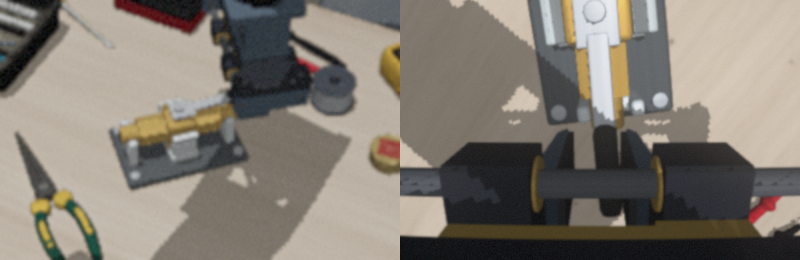

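The handle lies along the pipe and pushes 11 N against the stop, with the valve still level in both forks. Now swing back towards shut.

Emit:
servo_tool --steps '[[183, [0, 6, 0], [0, 0, 0]], [183, [0.4, 7.7, 0], [0, 0, -0.096]], [183, [0.4, 7.7, 0], [0, 0, -0.096]], [183, [0.4, 7.7, 0], [0, 0, -0.096]], [183, [0.4, 7.7, 0], [0, 0, -0.096]], [183, [0.4, 7.7, 0], [0, 0, -0.096]], [183, [0.4, 7.7, 0], [0, 0, -0.096]], [183, [0.4, 7.7, 0], [0, 0, -0.096]], [183, [0.4, 7.7, 0], [0, 0, -0.096]], [183, [0.4, 7.7, 0], [0, 0, -0.096]]]'

```text
time_s: 26.45
ee_pos: [575.2, 321.0, 75.4]
ee_rot: [-179.8, -0.1, -152.8]
force: [1.5, -1.4, 0.3]
gripper_width: 25.9
gripper_force: 0.7
```

Emit:
servo_tool --steps '[[183, [0.3, 7.7, 0], [0, 0, -0.096]], [183, [0.3, 7.7, 0], [0, 0, -0.096]], [183, [0.3, 7.7, 0], [0, 0, -0.096]], [183, [0.3, 7.7, 0], [0, 0, -0.096]], [183, [0.3, 7.7, 0], [0, 0, -0.096]], [183, [0.3, 7.7, 0], [0, 0, -0.096]], [183, [0.3, 7.7, 0], [0, 0, -0.096]], [183, [0.1, 4, 0], [0, 0, -0.05]], [183, [0, 0, 0], [0, 0, 0]], [183, [0, 0, 0], [0, 0, 0]]]'

```text
time_s: 27.45
ee_pos: [533.4, 360.3, 75.6]
ee_rot: [180.0, -0.1, -111.7]
force: [0.7, -0.2, -0.6]
gripper_width: 25.5
gripper_force: 0.0
```

Emit:
servo_tool --steps '[[183, [0, 3, 0], [0, 0, -0.037]], [183, [0, 3, 0], [0, 0, -0.037]], [183, [0, 3, 0], [0, 0, -0.037]], [183, [0, 3, 0], [0, 0, -0.037]], [183, [0, 1, 0], [0, 0, -0.0125]], [183, [0, 1, 0], [0, 0, -0.0125]], [183, [0, 0, 0], [0, 0, 0]], [183, [0, 0, 0], [0, 0, 0]], [183, [0, 0, 0], [0, 0, 0]], [183, [0, 0, 0], [0, 0, 0]]]'

```text
time_s: 28.45
ee_pos: [520.5, 365.4, 75.9]
ee_rot: [-180.0, -0.0, -101.8]
force: [1.0, -1.1, -0.7]
gripper_width: 25.7
gripper_force: 0.6
```

Emit:
servo_tool --steps '[[183, [0, 1, 0], [0, 0, -0.0125]], [183, [0, 1, 0], [0, 0, -0.0125]], [183, [0, 0, 0], [0, 0, 0]], [183, [0, 0, 0], [0, 0, 0]], [183, [0, 1, 0], [0, 0, 0]], [183, [0, 0, 0], [0, 0, 0]], [183, [0, 0, 0], [0, 0, 0]], [183, [0, 0, 0], [0, 0, 0]], [183, [0, 0, 0], [0, 0, 0]], [183, [0, 0, 0], [0, 0, 0]]]'

```text
time_s: 29.45
ee_pos: [517.6, 366.1, 76.0]
ee_rot: [-180.0, 0.0, -100.3]
force: [1.5, -0.0, -0.3]
gripper_width: 26.1
gripper_force: 0.8
```

Emit:
servo_tool --steps '[[183, [0, 1, 0], [0, 0, -0.0125]], [183, [0, 0, 0], [0, 0, 0]], [183, [0, 0, 0], [0, 0, 0]], [183, [0, 1, 0], [0, 0, -0.0125]], [183, [0, 0, 0], [0, 0, 0]], [183, [0, 0, 0], [0, 0, 0]], [183, [0, 0, 0], [0, 0, 0]], [183, [0, 0, 0], [0, 0, 0]], [183, [0, 0, 0], [0, 0, 0]], [183, [0, 0, 0], [0, 0, 0]]]'

```text
time_s: 30.45
ee_pos: [516.3, 365.8, 75.9]
ee_rot: [-179.9, -0.0, -98.9]
force: [4.2, -4.7, -1.2]
gripper_width: 25.7
gripper_force: 2.6
```

Emit:
servo_tool --steps '[[183, [1, 0, 0], [0, 0, 0]], [183, [0, 1, 0], [0, 0, 0]], [183, [0, 0, 0], [0, 0, 0]], [183, [0, 0, 0], [0, 0, 0]], [183, [0, 1, 0], [0, 0, 0]], [183, [0, 0, 0], [0, 0, 0]], [183, [0, 0, 0], [0, 0, 0]], [183, [0, 0, 0], [0, 0, 0]], [183, [0, 0, 0], [0, 0, 0]], [183, [0, 0, 0], [0, 0, 0]]]'

```text
time_s: 31.45
ee_pos: [515.8, 365.7, 76.3]
ee_rot: [-179.7, 0.1, -98.9]
force: [8.1, -1.3, -1.5]
gripper_width: 26.0
gripper_force: 4.4
```

Emit:
servo_tool --steps '[[183, [0, 1, 0], [0, 0, 0]], [183, [0, 0.7, 0], [0, 0, 0]], [183, [0, 0, 0], [0, 0, 0]], [183, [0, 0, 0], [0, 0, 0]], [183, [0, 0, 0], [0, 0, 0]], [183, [0, 0, 0], [0, 0, 0]], [183, [0, 0, 0], [0, 0, 0]], [183, [0, 0, 0], [0, 0, 0]], [183, [0, 0, 0], [0, 0, 0]], [183, [0, 0, 0], [0, 0, 0]]]'

```text
time_s: 32.45
ee_pos: [515.4, 365.7, 76.5]
ee_rot: [-179.6, 0.1, -98.9]
force: [11.7, -4.5, -1.6]
gripper_width: 26.2
gripper_force: 6.0
```

Firmly shut at 11.7 N. Back off to mid-gap, lift clear, and check.

Emit:
servo_tool --steps '[[183, [0, -4, 0], [0, 0, 0]], [183, [0, -3, 0], [0, 0, 0]], [183, [0, -3, 0], [0, 0, 0]], [183, [0, 0, 0], [0, 0, 0]], [183, [0, 0, -10], [0, 0, 0]], [183, [0, 0, -30], [0, 0, 0]], [183, [0, 0, -45], [0, 0, 0]], [183, [0, 0, -45], [0, 0, 0]], [183, [0, 0, -30], [0, 0, 0]], [183, [0, 0, 0], [0, 0, 0]]]'

```text
time_s: 33.45
ee_pos: [523.2, 365.9, 242.5]
ee_rot: [-179.5, 0.5, -98.9]
force: [0.6, -0.4, -0.2]
gripper_width: 25.7
gripper_force: 0.0
```

```bash
python3 - <<'E'
from fit import *
print(state()['ee_pos'],state()['force'])
f=grab('wrist'); save(f,'w8.png')
o=outline_of(f,'valve_centre') or outline_of(f,'valve_hex'); l=outline_of(f,'lever')
g=grab('scene'); save(g,'s8.png')
a=cv2.imread('pics/s8.png')[150:280,190:390]; b=cv2.imread('pics/w8.png')
cv2.imwrite('pics/m8.png',np.hstack([cv2.resize(a,(400,260)),cv2.resize(b[60:320,80:480],(400,260))]))
fit(f,o[0]['pixels'],l[0]['pixels'],18)
E
```

```text
[523.1719039  365.93105516 242.52124704] [ 0.5521456 -0.3857789 -0.1722443]
valve c [505.1 285.4] yaw -13.36 x [-64.  64.] y [-16.3  13.7] 2531 res 0.28
-66 -48 [-8.6  8.5] ztop 48.7
-44 -18 [-12.7  13.1] ztop 54.0
18 44 [-13.  13.] ztop 54.0
48 66 [-8.4  8.4] ztop 48.9
lever yaw 76.7 rel 90.0 extent [ -8.5 101.2] off -0.1 ztop 77.5
```

View pics/m8.png

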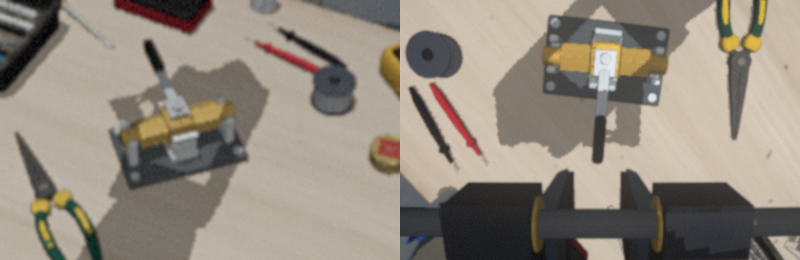

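The valve is level in both forks, the handle is at 90.0° (shut), and the gripper is clear.

```bash
python3 -c "
from workcell import ticket; print(ticket.job_done())"
```

```text
the job is handed in; nothing more can be done
None
```

The job is handed in: the valve sits upright in both cradle forks, was swung open against its stop (11 N at the sleeve), then shut against the other (12 N), and now stands shut at 90° with the gripper clear and no other object touched.

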